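Make up two sampling kits on the lab bench

ROBOT

A 7-joint arm with a two-finger parallel gripper is mounted at the origin on the work surface. World frame = base frame: x ahead of the robot, y to its left, z up, the work surface at z = 0. Lengths are in mm, angles in rad, forces in N, time in s.
With the tool pointing down it reaches from about 400 to 900 mm from the base axis. Payload 5.6 kg.
Tool frame: the origin (TCP) lies on the front face of the gripper's body, between the roots of the fingers; the fingertips stand 88 mm ahead of it and the grasp point (between the pads) lies 69 mm ahead of it; z points along the fingers, y is the line along which they close (so a half turn about z gives the same grasp; the last joint's range is limited). The gripper opens to 92 mm and grips with 3 to 60 N. Pads are 20 mm wide; open, the fingers measure 128 mm over their backs; the gripper's body (75 mm by 189 mm) begins 69 mm behind the grasp point.
Start: joints at [-1.388, 0.468, -0.012, 1.603, 0.006, 1.071, -0.056], TCP at [145.564, 633.496, 302.692] pointing down, gripper open.
Joint ranges: [-2.53, 2.53], [-0.31, 2.02], [-1.57, 1.55], [0.28, 2.44], [-1.29, 4.43], [0.15, 1.84], [-2.92, 2.92]. Speed limits (rad/s): [2.57, 2.57, 3.14, 3.14, 3.14, 3.14, 3.14].

INTERFACE

Orientations are given as a unit quaternion [x, y, z, w].
In Python, from bench import sensors, optics, job gives the robot as it stands.
- The arm moves only by the tool carry_out, never from a script. Its argument "plan" is a list that holds one entry, the list of rows, each a list of 7 numbers: the shift along the tool's x, y, z in mm, then the turn, a rotation vector about the tool's x, y, z in units of 8 degrees (1.0 is 8 degrees), then the opening, from 0 (shut) to 1 (fully open). In form: [[[x, y, z, wx, wy, wz, jaw], ...]]. A call has 1 to 5 rows; each row shifts and turns the commanded pose from where the row before left it, along the tool's axes as they then stand; what a row does not reach is not made up. A row lasts 1/8 s, in which the tool goes at most 62.5 mm and 10.7 degrees, less where a joint would pass 70% of its speed; a pose out of reach is approached as far as the arm can. A call is refused whole if a number of a shift passes 62.5 or a number of a turn 1, either way. A call with a gripper value outside its range is refused whole. The fingers move at their own pace and stop on an object; "squeeze" is the grip in N (left out, the last holds). Time passes only in rows, so rows that do not move let the fingers close. It gives the time, the measured TCP pose, the force, the opening and the grip force at its end, in the units of the state.
- sensors.state(): the state, without advancing time (a new reading comes with each control period).
- optics.read_camera(name): name is "scene" or "top"; returns a dict with "frame" (420x560x3 uint8, red, green, blue), "z_map" (420x560 float32, mm along the optical axis (not along the pixel's ray), 0 where there is no reading), "fx", "fy", "cx", "cy" (pixels), "rvec" (rotation vector, rad) and "tvec" (3), from world to camera coordinates, as OpenCV has them. Camera axes: x right, y down, z forward; pixel columns grow to the right and rows downward; lengths in mm; the calibration is good to about 2 mm. A picture is of the moment at which its call begins.
- job.finish_job(): hands the job in; it is judged then, once.
The state is a dict: "clock": time; "joint_positions": joint angles; "qvel": joint speeds; "tau": joint torques, N m; "ee_pos": TCP position; "ee_rot": TCP orientation; "contact_force": force on the tool from outside, world axes, zero at the start; "wrist_torque": the same for the moment, N m; "opening": finger opening in mm; "grip_force": force on a finger pad.
Only numpy, scipy, OpenCV 4.12 (cv2) and the standard library are available. Lean on these libraries where they do the work, as an engineer would, in place of code of your own. Each camera call takes 0.05 s, during which the arm holds its last target. There are 200 camera calls.

TASK

Make up the two sampling kits from the containers standing on the bench: in the three-pocket tray, the squat jar goes in the wide pocket, the tall vial in the middle pocket and the dropper bottle in the narrow end pocket; in the two-pocket tray, the slide box goes in the narrow pocket and the square bottle in the wide one. Stand each upright and flat on its own pocket's floor; set them down rather than drop them, and knock none over. Leave the beaker, the wash bottle and the petri dish where they are.

Things in the scene. Friction and masses are not known exactly. Their poses are not given: they have to be found in the camera images.
- jar_mid (a point): squat round screw-top jar, white plastic with a black top, upright, 54 mm across at the lid (52 below), 64 mm tall, about 0.11 kg. This point is its centre, half-way up, z up.
- vial_mid (a point): tall slim round vial, white plastic with a black top, upright, 26 mm across, 92 mm tall, about 0.05 kg. This point is its centre, half-way up, z up.
- dropper_mid (a point): dropper bottle, white plastic with a black top: round body 34 mm across and straight up to 58 mm, above it a shoulder and a narrow pointed dropper cap, 88 mm tall in all, upright, about 0.06 kg. This point is its centre, half-way up, z up. (44 mm up, still on the round body)
- slidebox_mid (a point): narrow oblong slide box with flat sides, white plastic with a black top, standing upright, 56 mm along its own x by 28 mm along its y, 66 mm tall, about 0.06 kg. This point is its centre, half-way up, z up.
- square_mid (a point): square bottle, white plastic with a black top: body 44 x 44 mm and 62 mm tall with sides along its own x and y, then a round cap 30 mm across, 80 mm tall in all, upright, about 0.10 kg. This point is its centre, half-way up, z up. (40 mm up, on the square body)
- tray3: aluminium tray with grey floor, three pockets, 78 mm (its x) by 186 mm (its y). Fixed. Origin: centre of its underside, at bench level; z up. Rim and dividers 4 mm thick, tops 11 mm above the bench; pocket floors 4 mm above the bench. Pockets in one row along its y, each 70 mm long along x. Wide pocket (70 mm along y) centred at y = +54 mm, middle narrow pocket (50 mm) at y = -10 mm, end narrow pocket (50 mm) at y = -64 mm.
- tray2: aluminium tray with grey floor, two pockets, 78 mm (its x) by 132 mm (its y). Fixed. Origin: centre of its underside, at bench level; z up. Rim and dividers 4 mm thick, tops 11 mm above the bench; pocket floors 4 mm above the bench. Pockets in one row along its y, each 70 mm long along x. Narrow pocket (50 mm along y) centred at y = +37 mm, wide pocket (70 mm) at y = -27 mm.
- beaker: bystander: empty glass beaker, 68 mm across, 85 mm tall, loose; origin at the centre of its underside
- wash: bystander: white wash bottle with grey cap, 64 mm across, 150 mm tall, loose; origin at the centre of its underside
- petri: bystander: covered glass petri dish, 90 mm across, 24 mm tall, loose; origin at the centre of its underside
There are look-alikes about, which are no part of the job. What is shaped like the part that bears jar_mid but blue, purple or red is not meant.

How it is judged:
By the outcome, as a careful person would: the job done as asked, in the order asked, and still so for the second after the job is handed in, with the robot touching nothing.
It also fails if it takes over 120 s, if anything falls off the work surface, if the arm or the gripper's body presses on something with over 40 N, if the wrist force passes 120 N, or if a joint passes its speed limit or range.

## Working session

There is one attempt and no reset: what is moved stays moved. The work goes in short steps, Python scripts to look and compute and a tool call to move; the robot and the scene stay as the last step left them, time stands still between calls to the robot, and variables do not carry over. Pictures are saved under pics/ and viewed, at most 14 in all, crops included, and the job is handed in when it is done.

Besides the shell and the picture viewer there is one more tool, called after ">>>" as name(argument=value, ...) on one line, values as JSON. carry_out: Moves the arm, as the interface text tells. Its arguments: {"type":"object","properties":{"plan":{"type":"array","items":{"type":"array","items":{"type":"array","items":{"type":"number"}}}},"squeeze":{"type":"number"}},"required":["plan"]}

```bash
mkdir -p pics
cat > h.py <<'E'
import numpy as np,cv2
from bench import sensors,optics
def cam(n):
    d=optics.read_camera(n); d['R']=cv2.Rodrigues(np.array(d['rvec'],float))[0]; d['t']=np.array(d['tvec'],float).ravel(); return d
def cloud(d):
    z=d['z_map'].astype(float); v,u=np.indices(z.shape)
    P=np.stack([(u-d['cx'])/d['fx']*z,(v-d['cy'])/d['fy']*z,z],-1)
    W=(P-d['t'])@d['R']; W[z==0]=np.nan; return W
def ray(d,u,v,h):
    r=d['R'].T@np.array([(u-d['cx'])/d['fx'],(v-d['cy'])/d['fy'],1.]); c=-d['R'].T@d['t']
    return c+r*(h-c[2])/r[2]
E
python3 - <<'E'
from h import *
for n in('scene','top'):
    d=cam(n); np.savez('%s0.npz'%n,**d)
    cv2.imwrite(f'pics/{n}0.png',cv2.resize(d['frame'][...,::-1],(784,588)))
    print(n,-d['R'].T@d['t'],d['R'][2],d['fx'])
s=sensors.state();print(s)
E
```

```text
scene [1278.51083606 -274.74760683  858.01333103] [-0.64805313  0.25168401 -0.71880616] 484.90775235748
top [ 363.59806172    9.22868001 1130.90435431] [ 0.17942554 -0.02535286 -0.98344482] 436.8454171516802
{'clock': 0.1, 'joint_positions': array([-1.38803947,  0.46831366, -0.01158648,  1.60354788,  0.00600619,
        1.07139783, -0.05631386]), 'qvel': array([-2.96000711e-04, -1.29308435e-03,  1.79643663e-03, -2.80398215e-03,
        8.75899149e-04,  7.60312137e-05,  1.74959339e-04]), 'tau': array([ 7.62542331e-04, -5.21642733e+01, -1.28026586e-02, -2.44362366e+01,
       -5.68685797e-02,  1.41723760e-02,  5.33249170e-05]), 'ee_pos': array([145.47737458, 633.10642051, 301.81278478]), 'ee_rot': array([ 1.12683472e-01,  9.93630600e-01, -8.15865696e-04, -2.71512134e-05]), 'contact_force': array([-0.26606193, -0.42665382,  0.33185458]), 'wrist_torque': array([ 0.01540374,  0.0073518 , -0.05063405]), 'grip_force': 0.0, 'opening': 91.98109429055104}
```

View pics/top0.png

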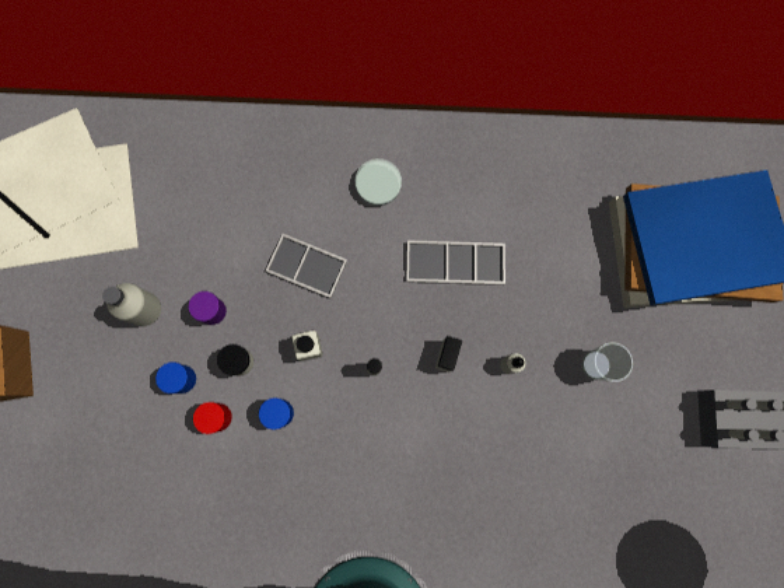

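View pics/scene0.png

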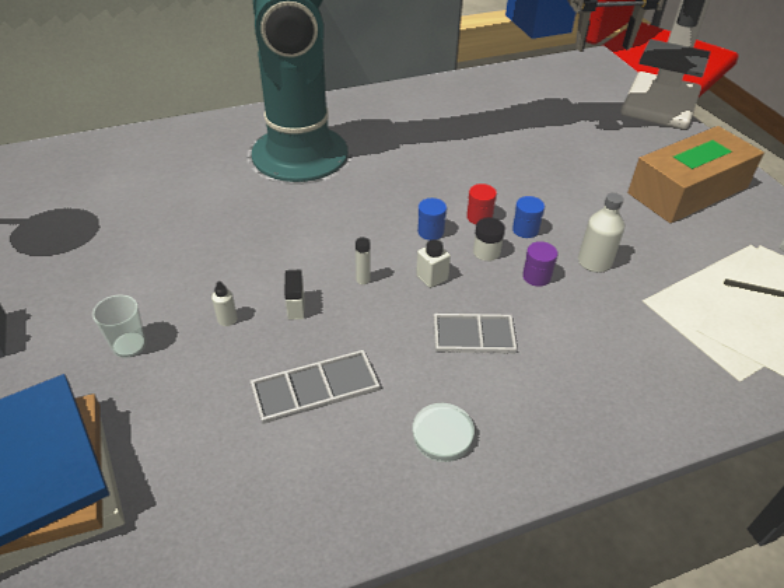

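The top picture (784x588) shows the black-topped jar at (233,360), square bottle (305,345), vial (374,366), slide box (449,353) and dropper (516,362). Tray2 is at (306,265) and tray3 at (456,262). The scene picture shows the same things, with the jar at (489,238).

Could be taken for the jar: purple (206,307), blue (172,378), red (210,417), blue (275,413). I choose the white one with the black top at (233,360).

```bash
cat > m.py <<'E'
from h import *
pix={'jar':[(233,360),(489,230)],'square':[(305,345),(434,248)],'vial':[(374,366),(362,244)],'slide':[(449,353),(293,283)],'dropper':[(517,362),(221,287)]}
D={'top':cam('top'),'scene':cam('scene')}
C={k:cloud(d) for k,d in D.items()}
def black(d,W):
    return ((d['frame'].max(-1)<50)&(W[...,2]>25)).astype(np.uint8)
if __name__=='__main__':
  for i,n in enumerate(('top','scene')):
    d,W=D[n],C[n]
    k,lab,st,ce=cv2.connectedComponentsWithStats(black(d,W))
    for o,p in pix.items():
        u,v=np.array(p[i])/1.4
        dd=np.hypot(ce[1:,0]-u,ce[1:,1]-v)+(st[1:,4]<12)*999; j=dd.argmin()+1
        P=W[lab==j]; top=np.percentile(P[:,2],95); T=P[P[:,2]>top-5]
        hull=cv2.minAreaRect(T[:,:2].astype(np.float32))
        print(n,o,'px',ce[j].round(1),'n',st[j,4],'top z %.1f'%top,'mid',T.mean(0).round(1),'rect',np.round(hull[0],1),np.round(hull[1],1),round(hull[2],1))
        # whole object points around
        A=W.reshape(-1,3); A=A[~np.isnan(A[:,0])]; q=A[(np.hypot(*(A[:,:2]-T[:,:2].mean(0)).T)<45)&(A[:,2]>10)&(A[:,2]<top+5)]
        r=cv2.minAreaRect(q[:,:2].astype(np.float32)); print('    all',len(q),np.round(r[0],1),np.round(r[1],1),round(r[2],1),'minmax',q.min(0).round(),q.max(0).round())
  for n in D:
    d,W=D[n],C[n]
    b=W[...,2]; m=(np.abs(b)<15)&(W[...,0]>300)&(W[...,0]<700)&(abs(W[...,1])<250)
    print(n,'bench z median',np.nanmedian(b[m]))
    bright=((d['frame'].min(-1)>120)&(b>-8)&(b<22)).astype(np.uint8)
    bright=cv2.morphologyEx(bright,cv2.MORPH_CLOSE,np.ones((3,3)))
    cs,_=cv2.findContours(bright,cv2.RETR_EXTERNAL,cv2.CHAIN_APPROX_NONE)
    for c in cs:
        if cv2.contourArea(c)<800: continue
        c=c[:,0]; p=np.array([ray(d,u,v,11)[:2] for u,v in c]); r=cv2.minAreaRect(p.astype(np.float32))
        if max(r[1])<250:
            print(n,'tray?',c.mean(0)*1.4,np.round(r[0],1),np.round(r[1],1),round(r[2],1),'z',np.nanmedian(b[c[:,1],c[:,0]]).round(1)); print(cv2.boxPoints(r).round(0).tolist())
E
python3 m.py
python3 - <<'E'
import cv2
im=cv2.imread('pics/top0.png')[260:460,130:560]; a=cv2.resize(im,None,fx=1.8,fy=1.8); cv2.imwrite('pics/crop1.png',a)
E
```

```text
top jar px [166.  256.5] n 398 top z 66.4 mid [438.  247.5  64. ] rect [438.4 247.3] [48.4 51. ] 1.8
    all 459 [438.5 247. ] [52.7 52.6] 6.8 minmax [412. 221.  10.] [465. 274.  69.]
top square px [217.3 245.3] n 112 top z 82.3 mid [467.6 122.2  79.8] rect [467.3 121.8] [24.2 26.4] 1.8
    all 364 [468.8 122. ] [44.  43.8] 15.0 minmax [443.  96.  11.] [492. 148.  85.]
top vial px [266.8 261.5] n 91 top z 94.5 mid [432.7   1.5  92. ] rect [432.3   2.3] [22.1 22.3] 28.5
    all 107 [433.4   1.5] [24.3 24.8] 64.9 minmax [421. -10.  16.] [446.  14.  95.]
top slide px [320.5 252.4] n 282 top z 68.1 mid [ 460.6 -130.1   65.7] rect [ 460.7 -130.5] [27.8 52.5] 74.9
    all 318 [ 461.3 -130.7] [28.1 55.8] 74.7 minmax [ 431. -150.   12.] [ 490. -110.   70.]
top dropper px [369.2 258.6] n 50 top z 88.6 mid [ 448.6 -248.2   86.6] rect [ 448.6 -248.4] [7.8 7.8] 59.6
    all 204 [ 448.1 -247.2] [32.3 32.8] 76.6 minmax [ 432. -264.   11.] [ 464. -231.   91.]
scene jar px [349.6 169.6] n 62 top z 62.3 mid [458.5 244.1  60.3] rect [451.  236.3] [50.  14.5] 48.4
    all 505 [441.3 245. ] [51.5 52.9] 
[... 503 characters left out ...]
 rect [ 487.5 -139.4] [23.4  4.2] 69.8
    all 289 [ 468.2 -133.3] [28.  46.5] 73.9 minmax [ 444. -152.   10.] [ 493. -114.   66.]
scene dropper px [158.  210.2] n 12 top z 70.5 mid [ 456.3 -249.9   68.5] rect [ 456.2 -249.9] [13.6  5.8] 82.0
    all 323 [ 451.9 -249.4] [33.4 29.7] 84.0 minmax [ 436. -266.   10.] [ 467. -232.   75.]
top bench z median -0.17141653755784758
top tray? [305.48571429 263.81904762] [623.6 135.8] [137.9  82.5] 69.1 z 8.7
[[560.0, 86.0], [638.0, 57.0], [687.0, 185.0], [610.0, 215.0]]
top tray? [455.175      253.09117647] [ 652.3 -148. ] [197.9 109.9] 89.4 z 1.9
[[596.0, -246.0], [706.0, -248.0], [708.0, -50.0], [598.0, -48.0]]
scene bench z median 0.9614931064623967
```

View pics/crop1.png

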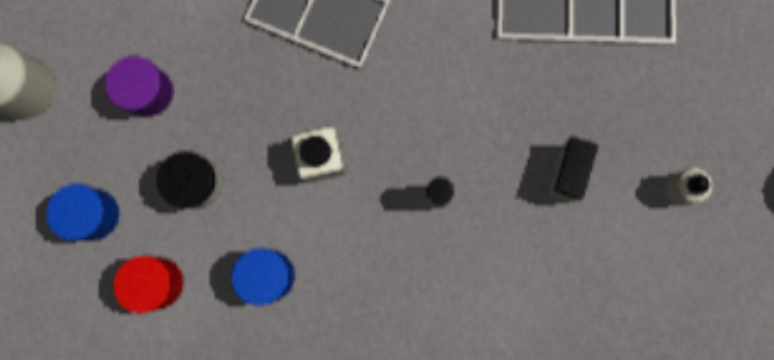

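The crop confirms the choice: the jar has a black top with a white body (crop 186,180), and the blue, red and purple look-alikes stand apart from it. Next I refine the tray poses and write a helper that works out the moves.

```bash
cat > tr.py <<'E'
from m import *
for n,roi in (('top',{'t2':(258,228,355,305),'t3':(398,232,515,292)}),('scene',{'t2':(425,305,525,360),'t3':(242,345,388,425)})):
  d,W=D[n],C[n]; g=d['frame'].min(-1)
  for o,(a,b,c,e) in roi.items():
    a,b,c,e=[int(x/1.4) for x in(a,b,c,e)]
    s=np.zeros_like(g); s[b:e,a:c]=g[b:e,a:c]
    th,m=cv2.threshold(g[b:e,a:c].copy(),0,255,cv2.THRESH_OTSU); s[:]=0; s[b:e,a:c]=m
    k,lab,st,_=cv2.connectedComponentsWithStats(s); j=st[1:,4].argmax()+1
    cs,hi=cv2.findContours((lab==j).astype(np.uint8),cv2.RETR_CCOMP,cv2.CHAIN_APPROX_NONE)
    print(n,o,'th',th,'rim z med',np.nanmedian(W[lab==j][:,2]).round(1))
    for q,h in zip(cs,hi[0]):
        if len(q)<20: continue
        p=np.array([ray(d,u,v,10)[:2] for u,v in q[:,0]],np.float32); r=cv2.minAreaRect(p)
        M=cv2.moments(p.reshape(-1,1,2))
        print('  outer' if h[3]<0 else '  pocket',np.round(r[0],1),np.round(r[1],1),round(r[2],1),'cent',round(M['m10']/M['m00'],1),round(M['m01']/M['m00'],1), 'floor z', np.nanmedian(W[tuple(q[:,0].mean(0).astype(int)[::-1])][2]).round(1))
E
python3 tr.py
cat > go.py <<'E'
import sys
from h import *
from scipy.spatial.transform import Rotation as Ro
# usage: go.py x y zgrasp yawdeg : yaw= angle of closing axis from world x
x,y,z,yaw=map(float,sys.argv[1:]); s=sensors.state(); R=Ro.from_quat(s['ee_rot'])
c=np.cos(np.radians(yaw)); n=np.sin(np.radians(yaw)); Y=np.array([c,n,0]); Z=np.array([0,0,-1.]); best=None
for sg in(1,-1):
    T=Ro.from_matrix(np.stack([np.cross(sg*Y,Z),sg*Y,Z],1)); r=(R.inv()*T).as_rotvec(degrees=True)/8
    d=T.inv().apply(np.array([x,y,z+69])-s['ee_pos']); print('turn(8deg)',r.round(2),'then shift',d.round(1), 'shift in present axes',R.inv().apply(np.array([x,y,z+69])-s['ee_pos']).round(1))
print('t',s['clock'],'j',s['joint_positions'].round(2))
E
python3 go.py 438.5 247 36 85
```

```text
top t2 th 132.0 rim z med 10.1
  outer [621.6 134.3] [132.5  79.4] 69.3 cent 621.5 133.9 floor z 8.2
  pocket [612.  108.8] [74.5 73.4] 69.1 cent 612.0 108.7 floor z 4.4
  pocket [634.2 168.8] [54.8 74.4] 69.6 cent 634.5 168.7 floor z 1.7
top t3 th 136.0 rim z med 9.9
  outer [ 638.1 -147.3] [ 79.9 184.3] 0.3 cent 638.2 -147.7 floor z -0.9
  pocket [ 638.4 -212.3] [73.4 53.1] 0.2 cent 638.3 -211.4 floor z 3.7
  pocket [ 637.5 -156.4] [74.7 53.4] 0.2 cent 637.6 -156.6 floor z 2.5
  pocket [637.9 -92.8] [74.9 74.3] 0.7 cent 637.7 -93.2 floor z 0.9
scene t2 th 168.0 rim z med 11.0
  outer [619.6 134.1] [133.  79.] 68.8 cent 619.8 134.0 floor z nan
  pocket [633.1 168.4] [54.3 73.4] 69.3 cent 633.2 168.4 floor z 5.6
  pocket [610.3 108.6] [74.4 75.5] 70.5 cent 610.2 108.4 floor z 3.5
scene t3 th 139.0 rim z med 0.9
  outer [ 632.8 -152.7] [237.9 153. ] 70.5 cent 630.2 -148.8 floor z 3.0
  pocket [ 636.4 -212.8] [73.3 51.9] 0.1 cent 636.7 -212.7 floor z 5.5
  pocket [ 636.3 -158.6] [73.8 52.3] 1.3 cent 636.4 -158.7 floor z 3.9
  pocket [635.9 -94.6] [73.3 72.4] 0.1 cent 636.0 -94.6 floor z 4.4
turn(8deg) [-0.    0.   -0.99] then shift [-325.5 -359.4  197.4] shift in present axes [-372.  -310.8  197.6]
turn(8deg) [0.000e+00 1.000e-02 2.151e+01] then shift [325.5 359.4 197.4] shift in present axes [-372.  -310.8  197.6]
t 0.3 j [-1.39  0.47 -0.01  1.6   0.01  1.07 -0.06]tr.py:15: RuntimeWarning: All-NaN slice encountered
  print('  outer' if h[3]<0 else '  pocket',np.round(r[0],1),np.round(r[1],1),round(r[2],1),'cent',round(M['m10']/M['m00'],1),round(M['m01']/M['m00'],1), 'floor z', np.nanmedian(W[tuple(q[:,0].mean(0).astype(int)[::-1])][2]).round(1))
```

>>> carry_out(plan=[[[0, 0, 0, 0, 0, -0.99, 1], [-36, -40, 0, 0, 0, 0, 1], [-36, -40, 0, 0, 0, 0, 1], [-36, -40, 0, 0, 0, 0, 1], [-36, -40, 0, 0, 0, 0, 1]]], squeeze=15)

```text
clock: 0.92
ee_pos: [276.0, 460.0, 302.8]
ee_rot: [0.044, 0.999, 0.0, 0.0]
contact_force: [0.6, 1.4, -0.3]
opening: 91.7
grip_force: 0.0
```

>>> carry_out(plan=[[[-36, -40, 0, 0, 0, 0, 1], [-36, -40, 0, 0, 0, 0, 1], [-36, -40, 0, 0, 0, 0, 1], [-36, -40, 0, 0, 0, 0, 1], [-36, -40, 20, 0, 0, 0, 1]]])

```text
clock: 1.55
ee_pos: [438.5, 245.6, 284.0]
ee_rot: [0.044, 0.999, 0.001, 0.002]
contact_force: [0.1, -0.0, -0.3]
opening: 92.0
grip_force: 0.0
```

>>> carry_out(plan=[[[0, 0, 40, 0, 0, 0, 1], [0, 0, 30, 0, 0, 0, 1], [0, 0, 0, 0, 0, 0, 1]]])

```text
clock: 1.92
ee_pos: [435.8, 245.8, 211.0]
ee_rot: [0.044, 0.999, -0.001, -0.002]
contact_force: [0.6, 0.3, 0.5]
opening: 91.7
grip_force: 0.0
```

```bash
python3 go.py 439 246.5 36 85
python3 - <<'E'
from h import *
d=cam('scene');cv2.imwrite('pics/s1.png',cv2.resize(d['frame'][60:260,200:460,::-1],None,fx=2.5,fy=2.5))
E
```

```text
turn(8deg) [-0.02 -0.02 -0.  ] then shift [ -3.1   1.  106. ] shift in present axes [ -3.5   1.3 106. ]
turn(8deg) [-0.04  0.03 22.5 ] then shift [  3.1  -1.  106. ] shift in present axes [ -3.5   1.3 106. ]
t 1.925 j [-0.71  0.34  0.16  2.05 -0.08  0.76  0.97]
```

View pics/s1.png

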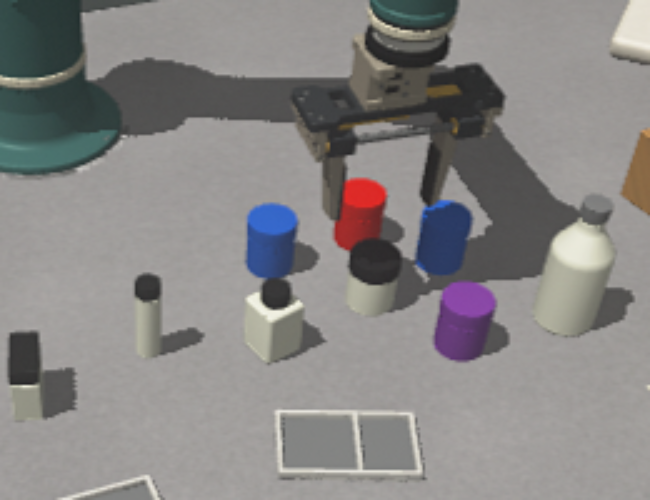

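The gripper is open over the jar (376,275), with the fingertips clear of the red (360,215) and blue (445,237) jars.

>>> carry_out(plan=[[[-3, 1, 35, 0, 0, 0, 1], [0, 0, 35, 0, 0, 0, 1], [0, 0, 25, 0, 0, 0, 1], [0, 0, 11, 0, 0, 0, 1], [0, 0, 0, 0, 0, 0, 1]]])

```text
clock: 2.6
ee_pos: [440.3, 247.7, 107.3]
ee_rot: [0.044, 0.999, 0.0, 0.0]
contact_force: [-0.5, -0.1, -0.1]
opening: 92.0
grip_force: 0.0
```

>>> carry_out(plan=[[[0, 0, 0, 0, 0, 0, 0.55], [0, 0, 0, 0, 0, 0, 0.3], [0, 0, 0, 0, 0, 0, 0.3], [0, 0, 0, 0, 0, 0, 0.3], [0, 0, 0, 0, 0, 0, 0.3]]], squeeze=15)

```text
clock: 3.22
ee_pos: [440.0, 247.4, 106.9]
ee_rot: [0.044, 0.999, 0.0, 0.0]
contact_force: [-0.3, 0.6, 1.7]
opening: 53.3
grip_force: 15.0
```

```bash
python3 go.py 637 -94 100 85
```

```text
turn(8deg) [ 0.  0. -0.] then shift [-226.  -322.9  -62.1] shift in present axes [-226.1 -322.8  -62.1]
turn(8deg) [ 0.  -0.  22.5] then shift [226.  322.9 -62.1] shift in present axes [-226.1 -322.8  -62.1]
t 3.225 j [-0.68  0.53  0.12  2.08 -0.12  0.53  1.02]
```

>>> carry_out(plan=[[[0, 0, -25, 0, 0, 0, 0.3], [0, 0, -45, 0, 0, 0, 0.3], [0, 0, -40, 0, 0, 0, 0.3], [-26, -37, 0, 0, 0, 0, 0.3], [-30, -43, 0, 0, 0, 0, 0.3]]])

```text
clock: 3.85
ee_pos: [488.9, 162.7, 217.3]
ee_rot: [0.042, 0.999, 0.001, 0.0]
contact_force: [0.4, 0.2, -1.0]
opening: 53.2
grip_force: 15.0
```

>>> carry_out(plan=[[[-30, -43, 0, 0, 0, 0, 0.3], [-30, -43, 0, 0, 0, 0, 0.3], [-30, -43, 0, 0, 0, 0, 0.3], [-30, -43, 0, 0, 0, 0, 0.3], [-30, -43, 0, 0, 0, 0, 0.3]]])

```text
clock: 4.47
ee_pos: [619.6, -66.1, 216.3]
ee_rot: [0.044, 0.999, 0.0, -0.0]
contact_force: [0.9, 0.3, -1.6]
opening: 52.8
grip_force: 15.0
```

>>> carry_out(plan=[[[-20, -28, 20, 0, 0, 0, 0.3], [0, 0, 30, 0, 0, 0, 0.3], [0, 0, 20, 0, 0, 0, 0.3], [0, 0, 0, 0, 0, 0, 0.3]]])

```text
clock: 4.97
ee_pos: [635.5, -93.4, 144.7]
ee_rot: [0.043, 0.999, 0.0, -0.002]
contact_force: [0.2, -0.1, -0.8]
opening: 52.9
grip_force: 15.0
```

```bash
python3 go.py 637 -94 42 85
```

```text
turn(8deg) [ 0.   -0.03  0.  ] then shift [-1.6 -0.4 33.7] shift in present axes [-1.7 -0.5 33.7]
turn(8deg) [  0.05   0.   -22.5 ] then shift [ 1.6  0.4 33.7] shift in present axes [-1.7 -0.5 33.7]
t 4.975 j [-0.08  0.65  0.23  1.74 -0.2   0.79  1.74]
```

>>> carry_out(plan=[[[-1, 0, 18, 0, 0, 0, 0.3], [0, 0, 10, 0, 0, 0, 0.3], [0, 0, 2, 0, 0, 0, 0.3], [0, 0, 1, 0, 0, 0, 0.3], [0, 0, 0, 0, 0, 0, 0.3]]])

```text
clock: 5.6
ee_pos: [638.0, -94.5, 116.1]
ee_rot: [0.044, 0.999, -0.0, 0.0]
contact_force: [-0.0, -0.5, -1.4]
opening: 53.2
grip_force: 15.0
```

>>> carry_out(plan=[[[0, 0, 1, 0, 0, 0, 0.3], [0, 0, 1, 0, 0, 0, 0.3], [0, 0, 0, 0, 0, 0, 0.3]]])

```text
clock: 5.98
ee_pos: [637.7, -94.4, 113.7]
ee_rot: [0.044, 0.999, 0.0, -0.0]
contact_force: [0.4, 0.9, -1.8]
opening: 53.1
grip_force: 15.0
```

>>> carry_out(plan=[[[0, 0, 1, 0, 0, 0, 0.3], [0, 0, 1, 0, 0, 0, 0.3], [0, 0, 0, 0, 0, 0, 0.3]]])

```text
clock: 6.35
ee_pos: [637.7, -94.3, 111.5]
ee_rot: [0.044, 0.999, 0.0, -0.0]
contact_force: [0.1, 0.2, -1.1]
opening: 53.1
grip_force: 15.0
```

>>> carry_out(plan=[[[0, 0, 0.5, 0, 0, 0, 0.3], [0, 0, 0, 0, 0, 0, 0.3]]])

```text
clock: 6.6
ee_pos: [637.7, -94.4, 111.2]
ee_rot: [0.044, 0.999, 0.0, -0.0]
contact_force: [0.1, -0.9, -1.5]
opening: 53.2
grip_force: 15.0
```

>>> carry_out(plan=[[[0, 0, 1, 0, 0, 0, 0.3], [0, 0, 0, 0, 0, 0, 0.3]]])

```text
clock: 6.85
ee_pos: [637.9, -94.4, 111.0]
ee_rot: [0.044, 0.999, 0.0, 0.0]
contact_force: [-1.3, -0.4, 4.5]
opening: 53.2
grip_force: 15.0
```

>>> carry_out(plan=[[[0, 0, 0.5, 0, 0, 0, 0.3], [0, 0, 0, 0, 0, 0, 0.3]]])

```text
clock: 7.1
ee_pos: [638.0, -94.4, 111.0]
ee_rot: [0.044, 0.999, 0.0, 0.0]
contact_force: [-3.5, 0.8, 8.7]
opening: 53.3
grip_force: 15.0
```

Contact comes at 111.0, as predicted. Release the jar and lift.

>>> carry_out(plan=[[[0, 0, -1, 0, 0, 0, 0.62], [0, 0, 0, 0, 0, 0, 0.7], [0, 0, 0, 0, 0, 0, 0.8], [0, 0, -15, 0, 0, 0, 0.8], [0, 0, -50, 0, 0, 0, 0.8]]])

```text
clock: 7.72
ee_pos: [636.2, -94.1, 174.5]
ee_rot: [0.044, 0.999, 0.0, -0.003]
contact_force: [1.0, -0.1, -0.4]
opening: 73.5
grip_force: 0.0
```

>>> carry_out(plan=[[[0, 0, -50, 0, 0, 0, 0.7], [0, 0, 0, 0, 0, 0, 0.7]]])

```text
clock: 7.98
ee_pos: [640.2, -95.0, 231.4]
ee_rot: [0.044, 0.999, -0.0, 0.005]
contact_force: [-0.3, -0.5, -1.0]
opening: 64.4
grip_force: 0.0
```

```bash
python3 go.py 434 1 60 0
python3 - <<'E'
from h import *
d=cam('scene');cv2.imwrite('pics/s2.png',cv2.resize(d['frame'][150:310,140:400,::-1],None,fx=2.5,fy=2.5))
E
```

```text
turn(8deg) [ 0.05  0.05 10.62] then shift [  96.  -206.2  102.4] shift in present axes [214.8  77.5 100.3]
turn(8deg) [ -0.06   0.05 -11.88] then shift [-96.  206.2 102.4] shift in present axes [214.8  77.5 100.3]
t 7.975 j [-0.1   0.54  0.26  1.69 -0.17  0.93  1.72]
```

View pics/s2.png

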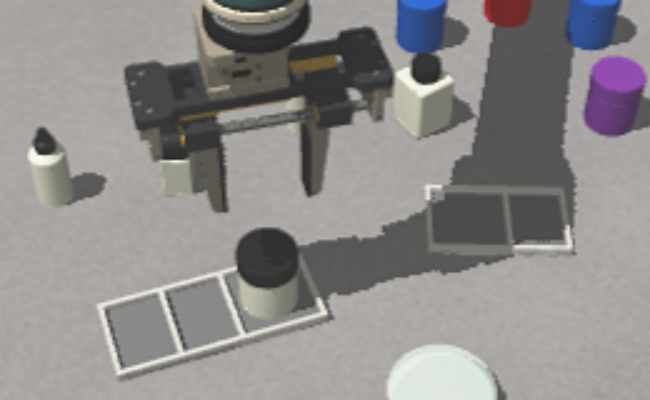

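The jar stands in the wide pocket (266,270). Next is the vial; I turn the gripper so it closes along x.

>>> carry_out(plan=[[[0, 0, 0, 0, 0, 1, 0.6], [0, 0, 0, 0, 0, 1, 0.6], [0, 0, 0, 0, 0, 1, 0.6], [0, 0, 0, 0, 0, 1, 0.6], [0, 0, 0, 0, 0, 1, 0.6]]])

```text
clock: 8.65
ee_pos: [636.9, -94.2, 224.2]
ee_rot: [0.385, 0.923, -0.0, -0.001]
contact_force: [-0.2, -0.1, -0.4]
opening: 55.4
grip_force: 0.0
```

>>> carry_out(plan=[[[0, 0, 0, 0, 0, 1, 0.6], [0, 0, 0, 0, 0, 1, 0.6], [0, 0, 0, 0, 0, 1, 0.6], [0, 0, 0, 0, 0, 1, 0.6], [0, 0, 0, 0, 0, 1, 0.6]]])

```text
clock: 9.28
ee_pos: [636.9, -94.2, 224.3]
ee_rot: [0.677, 0.736, -0.001, -0.001]
contact_force: [0.1, -0.7, 0.0]
opening: 55.3
grip_force: 0.0
```

>>> carry_out(plan=[[[0, 0, 0, 0, 0, 0.62, 0.6], [24, -51, 0, 0, 0, 0, 0.6], [24, -51, 0, 0, 0, 0, 0.6], [24, -51, 0, 0, 0, 0, 0.6], [24, -51, 0, 0, 0, 0, 0.6]]])

```text
clock: 9.9
ee_pos: [431.2, 2.3, 224.6]
ee_rot: [0.707, 0.707, -0.001, -0.001]
contact_force: [0.5, 0.8, -0.0]
opening: 54.8
grip_force: 0.0
```

>>> carry_out(plan=[[[0, 0, 25, 0, 0, 0, 0.6], [0, 0, 0, 0, 0, 0, 0.6]]])

```text
clock: 10.15
ee_pos: [432.1, 1.9, 199.5]
ee_rot: [0.707, 0.708, -0.002, -0.001]
contact_force: [0.5, -1.1, 0.0]
opening: 55.2
grip_force: 0.0
```

```bash
python3 go.py 434 1 46 0
```

```text
turn(8deg) [-0.03  0.01  0.01] then shift [-0.9  1.9 84.5] shift in present axes [-0.8  2.2 84.5]
turn(8deg) [-1.000e-02 -4.000e-02 -2.249e+01] then shift [ 0.9 -1.9 84.5] shift in present axes [-0.8  2.2 84.5]
t 10.15 j [-0.67  0.3   0.68  2.23 -0.29  0.7   0.22]
```

>>> carry_out(plan=[[[-1, 1, 30, 0, 0, 0, 0.6], [0, 0, 30, 0, 0, 0, 0.6], [0, 0, 18, 0, 0, 0, 0.6], [0, 0, 6, 0, 0, 0, 0.6], [0, 0, 0, 0, 0, 0, 0.6]]])

```text
clock: 10.78
ee_pos: [435.1, 0.0, 116.7]
ee_rot: [0.707, 0.707, -0.0, 0.0]
contact_force: [0.1, 0.0, 0.6]
opening: 55.2
grip_force: 0.0
```

>>> carry_out(plan=[[[0, 0, 0, 0, 0, 0, 0.35], [0, 0, 0, 0, 0, 0, 0.1], [0, 0, 0, 0, 0, 0, 0.1], [0, 0, 0, 0, 0, 0, 0.1], [0, 0, 0, 0, 0, 0, 0.1]]], squeeze=12)

```text
clock: 11.4
ee_pos: [434.9, 0.7, 117.0]
ee_rot: [0.707, 0.707, 0.0, -0.0]
contact_force: [-1.4, 0.4, 6.1]
opening: 25.6
grip_force: 12.0
```

```bash
python3 go.py 637 -158 60 0
```

```text
turn(8deg) [ 0. -0.  0.] then shift [-158.7  202.1  -12. ] shift in present axes [-158.8  202.1  -12. ]
turn(8deg) [ 1.00e-02  0.00e+00 -2.25e+01] then shift [ 158.7 -202.1  -12. ] shift in present axes [-158.8  202.1  -12. ]
t 11.4 j [-0.53  0.47  0.53  2.26 -0.49  0.51  0.4 ]
```

>>> carry_out(plan=[[[0, 0, -20, 0, 0, 0, 0.1], [0, 0, -45, 0, 0, 0, 0.1], [0, 0, -45, 0, 0, 0, 0.1], [-22, 28, 0, 0, 0, 0, 0.1], [-32, 41, 0, 0, 0, 0, 0.1]]])

```text
clock: 12.02
ee_pos: [504.4, -52.1, 227.5]
ee_rot: [0.706, 0.709, 0.001, -0.0]
contact_force: [0.8, 0.3, -0.5]
opening: 25.7
grip_force: 12.0
```

>>> carry_out(plan=[[[-32, 41, 0, 0, 0, 0, 0.1], [-32, 41, 0, 0, 0, 0, 0.1], [-32, 41, 0, 0, 0, 0, 0.1], [-8, 10, 0, 0, 0, 0, 0.1], [0, 0, 30, 0, 0, 0, 0.1]]])

```text
clock: 12.65
ee_pos: [638.0, -158.6, 197.7]
ee_rot: [0.707, 0.707, 0.001, 0.002]
contact_force: [-1.1, 1.2, -1.3]
opening: 25.5
grip_force: 12.0
```

>>> carry_out(plan=[[[0, 0, 30, 0, 0, 0, 0.1], [0, 0, 20, 0, 0, 0, 0.1], [0, 0, 0, 0, 0, 0, 0.1]]])

```text
clock: 13.02
ee_pos: [635.7, -156.6, 145.2]
ee_rot: [0.707, 0.707, -0.001, -0.001]
contact_force: [-0.6, 0.6, 0.1]
opening: 25.6
grip_force: 12.0
```

```bash
python3 go.py 637 -158 52 0
```

```text
turn(8deg) [-0.02 -0.01  0.01] then shift [-1.4  1.3 24.2] shift in present axes [-1.4  1.4 24.2]
turn(8deg) [ 1.000e-02 -4.000e-02 -2.249e+01] then shift [ 1.4 -1.3 24.2] shift in present axes [-1.4  1.4 24.2]
t 13.025 j [-0.23  0.73  0.61  1.72 -0.52  0.86  0.61]
```

>>> carry_out(plan=[[[0, 0, 15, 0, 0, 0, 0.1], [0, 0, 8, 0, 0, 0, 0.1], [0, 0, 1, 0, 0, 0, 0.1], [0, 0, 0, 0, 0, 0, 0.1]]])

```text
clock: 13.52
ee_pos: [636.9, -157.5, 122.9]
ee_rot: [0.707, 0.707, 0.0, 0.0]
contact_force: [-0.2, -0.1, -0.4]
opening: 25.5
grip_force: 12.0
```

>>> carry_out(plan=[[[0, 0, 1, 0, 0, 0, 0.1], [0, 0, 0, 0, 0, 0, 0.1]]])

```text
clock: 13.78
ee_pos: [636.9, -157.4, 121.9]
ee_rot: [0.707, 0.707, 0.0, 0.0]
contact_force: [-0.0, 0.0, -0.8]
opening: 25.7
grip_force: 12.0
```

>>> carry_out(plan=[[[0, 0, 1, 0, 0, 0, 0.1], [0, 0, 0, 0, 0, 0, 0.1]]])

```text
clock: 14.02
ee_pos: [636.9, -157.4, 121.1]
ee_rot: [0.707, 0.707, 0.0, 0.0]
contact_force: [-1.3, 0.4, 2.7]
opening: 25.3
grip_force: 12.0
```

>>> carry_out(plan=[[[0, 0, 0.5, 0, 0, 0, 0.1], [0, 0, 0, 0, 0, 0, 0.34], [0, 0, 0, 0, 0, 0, 0.45], [0, 0, 0, 0, 0, 0, 0.6], [0, 0, -20, 0, 0, 0, 0.6]]])

```text
clock: 14.65
ee_pos: [635.8, -157.0, 139.3]
ee_rot: [0.707, 0.707, -0.001, -0.001]
contact_force: [0.2, 0.3, 0.5]
opening: 55.0
grip_force: 0.0
```

>>> carry_out(plan=[[[0, 0, -45, 0, 0, 0, 0.7], [0, 0, -45, 0, 0, 0, 0.7], [0, 0, 0, 0, 0, 0, 0.7]]])

```text
clock: 15.02
ee_pos: [638.7, -158.5, 235.6]
ee_rot: [0.707, 0.707, 0.003, 0.003]
contact_force: [0.1, 0.6, 0.4]
opening: 64.0
grip_force: 0.0
```

```bash
python3 go.py 449 -248 42 0
```

```text
turn(8deg) [ 0.06  0.01 -0.  ] then shift [ -89.5 -189.7  124.6] shift in present axes [ -89.4 -190.7  123.1]
turn(8deg) [ 1.00e-02 -1.00e-01  2.25e+01] then shift [ 89.5 189.7 124.6] shift in present axes [ -89.4 -190.7  123.1]
t 15.025 j [-0.28  0.62  0.68  1.68 -0.45  1.    0.56]
```

>>> carry_out(plan=[[[-22.5, -47, 0, 0, 0, 0, 0.7], [-22.5, -47, 0, 0, 0, 0, 0.7], [-22.5, -47, 0, 0, 0, 0, 0.7], [-22.5, -47, 0, 0, 0, 0, 0.7], [0, 0, 30, 0, 0, 0, 0.7]]])

```text
clock: 15.65
ee_pos: [446.3, -249.9, 201.9]
ee_rot: [0.709, 0.705, 0.001, 0.001]
contact_force: [1.4, -0.1, 0.5]
opening: 64.4
grip_force: 0.0
```

>>> carry_out(plan=[[[0, 0, 0, 0, 0, 0, 0.7], [0, 0, 0, 0, 0, 0, 0.7]]])

```text
clock: 15.9
ee_pos: [449.4, -247.4, 200.7]
ee_rot: [0.707, 0.707, 0.0, 0.0]
contact_force: [1.0, -0.2, 0.8]
opening: 64.8
grip_force: 0.0
```

```bash
python3 go.py 449.5 -248 40 0
```

```text
turn(8deg) [0.   0.   0.01] then shift [-0.6  0.1 91.7] shift in present axes [-0.6  0.1 91.7]
turn(8deg) [ -0.     0.   -22.49] then shift [ 0.6 -0.1 91.7] shift in present axes [-0.6  0.1 91.7]
t 15.9 j [-0.14  0.44  0.71  2.06 -0.41  0.78  0.83]
```

>>> carry_out(plan=[[[0, 0, 30, 0, 0, 0, 0.7], [0, 0, 30, 0, 0, 0, 0.7], [0, 0, 22, 0, 0, 0, 0.7], [0, 0, 9, 0, 0, 0, 0.7], [0, 0, 0, 0, 0, 0, 0.7]]])

```text
clock: 16.52
ee_pos: [449.3, -247.5, 109.4]
ee_rot: [0.707, 0.707, -0.0, 0.0]
contact_force: [-0.4, 1.1, -0.0]
opening: 64.3
grip_force: 0.0
```

>>> carry_out(plan=[[[0, 0, 0, 0, 0, 0, 0.45], [0, 0, 0, 0, 0, 0, 0.2], [0, 0, 0, 0, 0, 0, 0.2], [0, 0, 0, 0, 0, 0, 0.2], [0, 0, 0, 0, 0, 0, 0.2]]], squeeze=12)

```text
clock: 17.15
ee_pos: [448.9, -247.5, 109.6]
ee_rot: [0.707, 0.707, 0.0, 0.0]
contact_force: [-0.7, 1.1, 5.9]
opening: 33.4
grip_force: 12.0
```

```bash
python3 go.py 637 -213 60 0
```

```text
turn(8deg) [ 0. -0.  0.] then shift [ 34.5 188.1 -19.4] shift in present axes [ 34.4 188.1 -19.4]
turn(8deg) [ 0.00e+00  1.00e-02 -2.25e+01] then shift [ -34.5 -188.1  -19.4] shift in present axes [ 34.4 188.1 -19.4]
t 17.15 j [-0.02  0.6   0.58  2.09 -0.57  0.61  0.95]
```

>>> carry_out(plan=[[[0, 0, -20, 0, 0, 0, 0.2], [0, 0, -45, 0, 0, 0, 0.2], [0, 0, -5, 0, 0, 0, 0.2], [7, 38, 0, 0, 0, 0, 0.2], [9, 50, 0, 0, 0, 0, 0.2]]])

```text
clock: 17.77
ee_pos: [537.0, -231.5, 179.6]
ee_rot: [0.708, 0.707, 0.0, -0.0]
contact_force: [1.5, -0.2, -0.5]
opening: 33.5
grip_force: 12.0
```

>>> carry_out(plan=[[[9, 50, 0, 0, 0, 0, 0.2], [9, 50, 0, 0, 0, 0, 0.2], [0, 0, 30, 0, 0, 0, 0.2], [0, 0, 20, 0, 0, 0, 0.2], [0, 0, 0, 0, 0, 0, 0.2]]])

```text
clock: 18.4
ee_pos: [635.0, -213.3, 127.2]
ee_rot: [0.707, 0.707, -0.001, -0.002]
contact_force: [-0.6, -0.6, -0.1]
opening: 33.5
grip_force: 12.0
```

>>> carry_out(plan=[[[0, 0, 10, 0, 0, 0, 0.2], [0, 0, 4, 0, 0, 0, 0.2], [0, 0, 0, 0, 0, 0, 0.2]]])

```text
clock: 18.77
ee_pos: [636.7, -213.4, 115.3]
ee_rot: [0.707, 0.707, 0.0, 0.0]
contact_force: [-0.2, -0.4, -1.0]
opening: 33.6
grip_force: 12.0
```

>>> carry_out(plan=[[[0, 0, 1, 0, 0, 0, 0.2], [0, 0, 0, 0, 0, 0, 0.2]]])

```text
clock: 19.02
ee_pos: [636.9, -213.4, 114.5]
ee_rot: [0.707, 0.707, 0.0, 0.0]
contact_force: [-0.2, 0.3, -1.1]
opening: 33.4
grip_force: 12.0
```

>>> carry_out(plan=[[[0, 0, 1, 0, 0, 0, 0.2], [0, 0, 0, 0, 0, 0, 0.2]]])

```text
clock: 19.27
ee_pos: [637.0, -213.5, 113.6]
ee_rot: [0.707, 0.707, 0.0, 0.0]
contact_force: [-0.7, 0.1, 3.5]
opening: 33.6
grip_force: 12.0
```

>>> carry_out(plan=[[[0, 0, 0.5, 0, 0, 0, 0.2], [0, 0, 0, 0, 0, 0, 0.42], [0, 0, 0, 0, 0, 0, 0.5], [0, 0, 0, 0, 0, 0, 0.65], [0, 0, -20, 0, 0, 0, 0.65]]])

```text
clock: 19.9
ee_pos: [635.8, -213.0, 131.8]
ee_rot: [0.707, 0.707, -0.001, -0.001]
contact_force: [0.4, -0.8, 0.6]
opening: 59.5
grip_force: 0.0
```

>>> carry_out(plan=[[[0, 0, -45, 0, 0, 0, 0.6], [0, 0, -45, 0, 0, 0, 0.6], [0, 0, 0, 0, 0, 0, 0.6]]])

```text
clock: 20.27
ee_pos: [638.6, -214.7, 228.2]
ee_rot: [0.707, 0.707, 0.002, 0.004]
contact_force: [0.1, 0.7, 0.5]
opening: 55.5
grip_force: 0.0
```

```bash
python3 go.py 461.5 -130.8 60 74.7;python3 - <<'E'
from h import *
d=cam('scene');cv2.imwrite('pics/s3.png',cv2.resize(d['frame'][150:310,140:400,::-1],None,fx=2.5,fy=2.5))
E
```

```text
turn(8deg) [ 0.04  0.05 -9.34] then shift [193.   34.2  99.2] shift in present axes [  84.1 -178.    97.6]
turn(8deg) [ 0.06 -0.04 13.16] then shift [-193.   -34.2   99.2] shift in present axes [  84.1 -178.    97.6]
t 20.275 j [-0.19  0.66  0.68  1.64 -0.48  1.01  0.65]
```

View pics/s3.png

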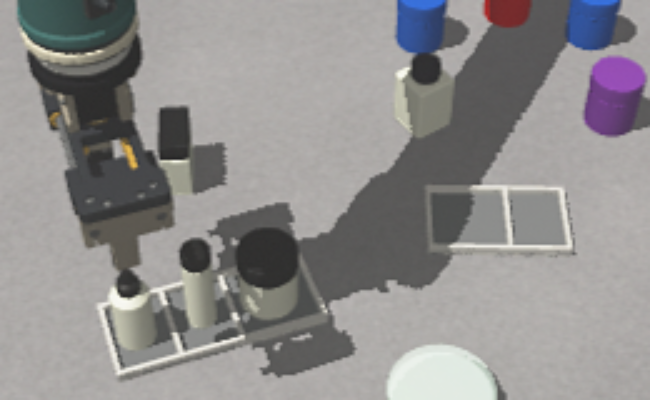

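All three stand upright in tray3: dropper (133,318), vial (200,290), jar (266,275). Next is the slide box (176,150).

>>> carry_out(plan=[[[0, 0, 0, 0, 0, -1, 0.6], [0, 0, 0, 0, 0, -1, 0.6], [0, 0, 0, 0, 0, -1, 0.6], [0, 0, 0, 0, 0, -1, 0.6], [0, 0, 0, 0, 0, -1, 0.6]]])

```text
clock: 20.95
ee_pos: [636.2, -213.1, 221.7]
ee_rot: [0.42, 0.907, -0.0, -0.001]
contact_force: [0.8, -0.1, -0.2]
opening: 55.4
grip_force: 0.0
```

>>> carry_out(plan=[[[0, 0, 0, 0, 0, -1, 0.6], [0, 0, 0, 0, 0, -1, 0.6], [0, 0, 0, 0, 0, -1, 0.6], [0, 0, 0, 0, 0, -1, 0.6], [0, 0, 0, 0, 0, -0.34, 0.6]]])

```text
clock: 21.58
ee_pos: [636.1, -213.2, 221.7]
ee_rot: [0.132, 0.991, 0.0, -0.001]
contact_force: [0.7, -0.1, 0.3]
opening: 55.1
grip_force: 0.0
```

>>> carry_out(plan=[[[48, 8.5, 0, 0, 0, 0, 0.6], [48, 8.5, 0, 0, 0, 0, 0.6], [48, 8.5, 0, 0, 0, 0, 0.6], [47, 8.5, 0, 0, 0, 0, 0.6], [0, 0, 40, 0, 0, 0, 0.6]]])

```text
clock: 22.2
ee_pos: [460.1, -128.9, 184.3]
ee_rot: [0.132, 0.991, 0.001, 0.002]
contact_force: [0.2, -0.3, -0.2]
opening: 55.1
grip_force: 0.0
```

>>> carry_out(plan=[[[0, 0, 0, 0, 0, 0, 0.6], [0, 0, 0, 0, 0, 0, 0.6]]])

```text
clock: 22.45
ee_pos: [461.9, -130.7, 183.1]
ee_rot: [0.133, 0.991, -0.0, -0.0]
contact_force: [0.4, 0.1, 0.1]
opening: 55.2
grip_force: 0.0
```

```bash
python3 go.py 462 -131 37 74.7
```

```text
turn(8deg) [-0. -0.  0.] then shift [-0.1 -0.3 77.1] shift in present axes [-0.1 -0.3 77.1]
turn(8deg) [  0.   -0.  -22.5] then shift [ 0.1  0.3 77.1] shift in present axes [-0.1 -0.3 77.1]
t 22.45 j [-0.1   0.37  0.36  2.13 -0.2   0.68  1.7 ]
```

>>> carry_out(plan=[[[0, 0, 30, 0, 0, 0, 0.6], [0, 0, 25, 0, 0, 0, 0.6], [0, 0, 16, 0, 0, 0, 0.6], [0, 0, 6, 0, 0, 0, 0.6], [0, 0, 0, 0, 0, 0, 0.6]]])

```text
clock: 23.08
ee_pos: [461.8, -130.5, 105.9]
ee_rot: [0.133, 0.991, -0.0, 0.0]
contact_force: [0.2, 0.3, 0.8]
opening: 55.3
grip_force: 0.0
```

>>> carry_out(plan=[[[0, 0, 0, 0, 0, 0, 0.4], [0, 0, 0, 0, 0, 0, 0.1], [0, 0, 0, 0, 0, 0, 0.1], [0, 0, 0, 0, 0, 0, 0.1], [0, 0, 0, 0, 0, 0, 0.1]]], squeeze=12)

```text
clock: 23.7
ee_pos: [461.7, -130.3, 106.1]
ee_rot: [0.133, 0.991, 0.0, 0.0]
contact_force: [-1.3, -0.1, 6.4]
opening: 28.3
grip_force: 12.0
```

```bash
python3 go.py 633.8 168.5 60 69.3
```

```text
turn(8deg) [0.   0.   0.68] then shift [-55.3 340.4 -22.9] shift in present axes [-87.4 333.6 -22.8]
turn(8deg) [-1.000e-02  0.000e+00 -2.182e+01] then shift [  55.3 -340.4  -22.9] shift in present axes [-87.4 333.6 -22.8]
t 23.7 j [-0.04  0.51  0.29  2.15 -0.29  0.51  1.78]
```

>>> carry_out(plan=[[[0, 0, -20, 0, 0, 0, 0.1], [0, 0, -45, 0, 0, 0, 0.1], [0, 0, -35, 0, 0, 0.68, 0.1], [-5, 33, 0, 0, 0, 0, 0.1], [-8, 50, 0, 0, 0, 0, 0.1]]])

```text
clock: 24.32
ee_pos: [503.1, -57.7, 206.3]
ee_rot: [0.181, 0.983, -0.0, 0.001]
contact_force: [1.3, -0.7, -1.0]
opening: 28.0
grip_force: 12.0
```

>>> carry_out(plan=[[[-8, 50, 0, 0, 0, 0, 0.1], [-8, 50, 0, 0, 0, 0, 0.1], [-8, 50, 0, 0, 0, 0, 0.1], [-8, 50, 0, 0, 0, 0, 0.1], [-8, 50, 0, 0, 0, 0, 0.1]]])

```text
clock: 24.95
ee_pos: [629.1, 163.9, 205.2]
ee_rot: [0.18, 0.984, -0.0, -0.0]
contact_force: [0.7, -0.5, -0.9]
opening: 28.0
grip_force: 12.0
```

>>> carry_out(plan=[[[-2, 8, 20, 0, 0, 0, 0.1], [0, 0, 35, 0, 0, 0, 0.1], [0, 0, 20, 0, 0, 0, 0.1], [0, 0, 0, 0, 0, 0, 0.1], [0, 0, 0, 0, 0, 0, 0.1]]])

```text
clock: 25.58
ee_pos: [634.1, 168.7, 131.6]
ee_rot: [0.18, 0.984, 0.0, 0.001]
contact_force: [0.1, -0.5, 0.5]
opening: 27.7
grip_force: 12.0
```

```bash
python3 go.py 633.8 168.5 41 69.3
python3 - <<'E'
from h import *
d=cam('scene');cv2.imwrite('pics/s4.png',cv2.resize(d['frame'][150:310,200:460,::-1],None,fx=2.5,fy=2.5))
E
```

```text
turn(8deg) [ 0.    0.01 -0.01] then shift [ 0.2 -0.3 21.6] shift in present axes [ 0.2 -0.3 21.6]
turn(8deg) [ 1.000e-02 -1.000e-02  2.249e+01] then shift [-0.2  0.3 21.6] shift in present axes [ 0.2 -0.3 21.6]
t 25.575 j [-0.52  0.69  0.3   1.71 -0.27  0.78  1.11]
```

View pics/s4.png

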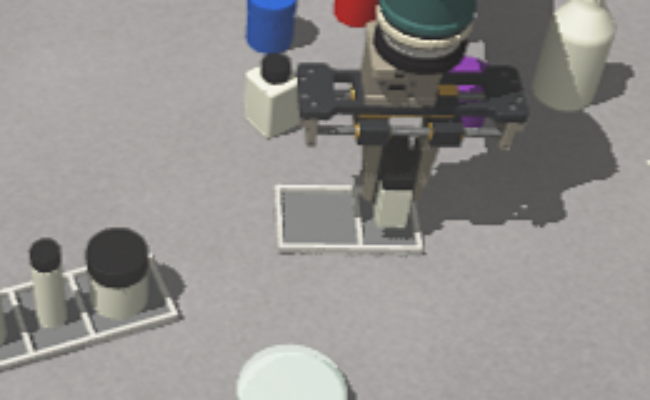

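The slide box hangs over the narrow pocket (395,205). Lower it.

>>> carry_out(plan=[[[0, 0, 12, 0, 0, 0, 0.1], [0, 0, 6, 0, 0, 0, 0.1], [0, 0, 1, 0, 0, 0, 0.1], [0, 0, 0, 0, 0, 0, 0.1]]])

```text
clock: 26.12
ee_pos: [633.5, 169.3, 111.6]
ee_rot: [0.18, 0.984, -0.0, -0.0]
contact_force: [-0.5, -0.6, -0.7]
opening: 28.2
grip_force: 12.0
```

>>> carry_out(plan=[[[0, 0, 1, 0, 0, 0, 0.1], [0, 0, 0, 0, 0, 0, 0.1]]])

```text
clock: 26.38
ee_pos: [633.5, 169.3, 110.8]
ee_rot: [0.18, 0.984, 0.0, 0.0]
contact_force: [0.8, 0.0, -0.4]
opening: 27.8
grip_force: 12.0
```

>>> carry_out(plan=[[[0, 0, 1, 0, 0, 0, 0.1], [0, 0, 0, 0, 0, 0, 0.1]]])

```text
clock: 26.62
ee_pos: [633.6, 169.3, 110.2]
ee_rot: [0.18, 0.984, 0.0, 0.0]
contact_force: [-0.8, 0.4, 3.9]
opening: 28.1
grip_force: 12.0
```

>>> carry_out(plan=[[[0, 0, 0.5, 0, 0, 0, 0.1], [0, 0, 0, 0, 0, 0, 0.36], [0, 0, 0, 0, 0, 0, 0.42], [0, 0, 0, 0, 0, 0, 0.48], [0, 0, -20, 0, 0, 0, 0.5]]])

```text
clock: 27.25
ee_pos: [632.4, 169.0, 128.2]
ee_rot: [0.18, 0.984, -0.001, -0.002]
contact_force: [0.8, 0.5, 1.0]
opening: 45.7
grip_force: 0.0
```

>>> carry_out(plan=[[[0, 0, -45, 0, 0, 0, 0.8], [0, 0, -45, 0, 0, 0, 0.8], [0, 0, 0, 0, 0, 0, 0.8], [0, 0, 0, 0, 0, 0, 0.8]]])

```text
clock: 27.75
ee_pos: [633.2, 169.3, 219.8]
ee_rot: [0.18, 0.984, 0.0, 0.0]
contact_force: [0.0, -0.6, -0.1]
opening: 73.3
grip_force: 0.0
```

```bash
python3 go.py 469.3 121.6 60 15
```

```text
turn(8deg) [ 0.   -0.    6.79] then shift [  -3.7 -170.7   90.8] shift in present axes [ 136.5 -102.6   90.7]
turn(8deg) [ 0.000e+00  1.000e-02 -1.571e+01] then shift [  3.7 170.7  90.8] shift in present axes [ 136.5 -102.6   90.7]
t 27.75 j [-0.55  0.58  0.34  1.67 -0.23  0.93  1.08]
```

>>> carry_out(plan=[[[0, 0, 0, 0, 0, 1, 0.8], [0, 0, 0, 0, 0, 1, 0.8], [0, 0, 0, 0, 0, 1, 0.8], [0, 0, 0, 0, 0, 1, 0.8], [0, 0, 0, 0, 0, 1, 0.8]]])

```text
clock: 28.38
ee_pos: [632.6, 169.0, 217.6]
ee_rot: [0.507, 0.862, -0.001, -0.001]
contact_force: [0.4, 0.4, -0.8]
opening: 73.4
grip_force: 0.0
```

>>> carry_out(plan=[[[0, 0, 0, 0, 0, 1, 0.8], [0, 0, 0, 0, 0, 0.8, 0.8], [-1, -43, 0, 0, 0, 0, 0.8], [-1, -43, 0, 0, 0, 0, 0.8], [-1, -43, 0, 0, 0, 0, 0.8]]])

```text
clock: 29.0
ee_pos: [507.5, 132.6, 217.9]
ee_rot: [0.609, 0.793, -0.001, -0.001]
contact_force: [-0.0, 0.3, 0.4]
opening: 73.3
grip_force: 0.0
```

>>> carry_out(plan=[[[-1, -42, 0, 0, 0, 0, 0.8], [0, 0, 25, 0, 0, 0, 0.8], [0, 0, 0, 0, 0, 0, 0.8], [0, 0, 0, 0, 0, 0, 0.8]]])

```text
clock: 29.5
ee_pos: [469.6, 121.3, 194.2]
ee_rot: [0.61, 0.793, -0.0, 0.0]
contact_force: [-0.3, 0.1, 0.2]
opening: 73.5
grip_force: 0.0
```

```bash
python3 go.py 469.3 121.6 40 15
```

```text
turn(8deg) [-0.    0.01 -0.01] then shift [ 0.4 -0.2 85.2] shift in present axes [ 0.4 -0.2 85.2]
turn(8deg) [1.000e-02 0.000e+00 2.249e+01] then shift [-0.4  0.2 85.2] shift in present axes [ 0.4 -0.2 85.2]
t 29.5 j [-0.82  0.39  0.6   2.12 -0.33  0.73  0.25]
```

>>> carry_out(plan=[[[0, 0, 30, 0, 0, 0, 0.8], [0, 0, 30, 0, 0, 0, 0.8], [0, 0, 18, 0, 0, 0, 0.8], [0, 0, 7, 0, 0, 0, 0.8], [0, 0, 0, 0, 0, 0, 0.8]]])

```text
clock: 30.12
ee_pos: [469.6, 121.3, 109.3]
ee_rot: [0.61, 0.793, 0.0, 0.0]
contact_force: [-0.0, -0.0, -0.2]
opening: 73.3
grip_force: 0.0
```

>>> carry_out(plan=[[[0, 0, 0, 0, 0, 0, 0.55], [0, 0, 0, 0, 0, 0, 0.3], [0, 0, 0, 0, 0, 0, 0.3], [0, 0, 0, 0, 0, 0, 0.3], [0, 0, 0, 0, 0, 0, 0.3]]], squeeze=15)

```text
clock: 30.75
ee_pos: [469.3, 121.6, 109.6]
ee_rot: [0.609, 0.793, 0.0, -0.0]
contact_force: [-1.2, 0.5, 7.1]
opening: 43.8
grip_force: 15.0
```

```bash
python3 go.py 611 108.5 60 -20.7
```

```text
turn(8deg) [ 0.   -0.    4.45] then shift [ 37.9 137.2 -19.4] shift in present axes [-49.1 133.6 -19.4]
turn(8deg) [ 1.000e-02  0.000e+00 -1.805e+01] then shift [ -37.9 -137.2  -19.4] shift in present axes [-49.1 133.6 -19.4]
t 30.75 j [-0.72  0.54  0.48  2.15 -0.47  0.55  0.38]
```

>>> carry_out(plan=[[[0, 0, -20, 0, 0, 0, 0.3], [0, 0, -45, 0, 0, 0, 0.3], [0, 0, -30, 0, 0, 0.75, 0.3], [0, 0, 0, 0, 0, 0.9, 0.3], [0, 0, 0, 0, 0, 0.9, 0.3]]])

```text
clock: 31.38
ee_pos: [469.2, 121.6, 204.5]
ee_rot: [0.742, 0.671, 0.001, -0.0]
contact_force: [0.0, 0.2, -0.6]
opening: 43.9
grip_force: 15.0
```

>>> carry_out(plan=[[[0, 0, 0, 0, 0, 0.9, 0.3], [0, 0, 0, 0, 0, 1, 0.3], [9.5, 34, 0, 0, 0, 0, 0.3], [9.5, 34, 0, 0, 0, 0, 0.3], [9.5, 34, 0, 0, 0, 0, 0.3]]])

```text
clock: 32.0
ee_pos: [575.6, 112.1, 203.8]
ee_rot: [0.823, 0.569, -0.0, -0.0]
contact_force: [0.3, 0.2, -1.1]
opening: 43.7
grip_force: 15.0
```

>>> carry_out(plan=[[[9.5, 35, 0, 0, 0, 0, 0.3], [0, 0, 35, 0, 0, 0, 0.3], [0, 0, 30, 0, 0, 0, 0.3], [0, 0, 0, 0, 0, 0, 0.3], [0, 0, 0, 0, 0, 0, 0.3]]])

```text
clock: 32.62
ee_pos: [611.3, 108.4, 140.0]
ee_rot: [0.823, 0.568, 0.0, 0.0]
contact_force: [-0.5, 1.0, -1.0]
opening: 43.9
grip_force: 15.0
```

```bash
python3 go.py 611 108.5 44.6 -20.7
python3 - <<'E'
from h import *
d=cam('scene');cv2.imwrite('pics/s5.png',cv2.resize(d['frame'][150:310,200:460,::-1],None,fx=2.5,fy=2.5))
E
```

```text
turn(8deg) [ 0.01 -0.   -0.  ] then shift [-0.  -0.3 26.4] shift in present axes [-0.  -0.4 26.4]
turn(8deg) [-0.00e+00 -1.00e-02  2.25e+01] then shift [ 0.   0.3 26.4] shift in present axes [-0.  -0.4 26.4]
t 32.625 j [-0.7   0.7   0.66  1.82 -0.57  0.82 -0.12]
```

View pics/s5.png

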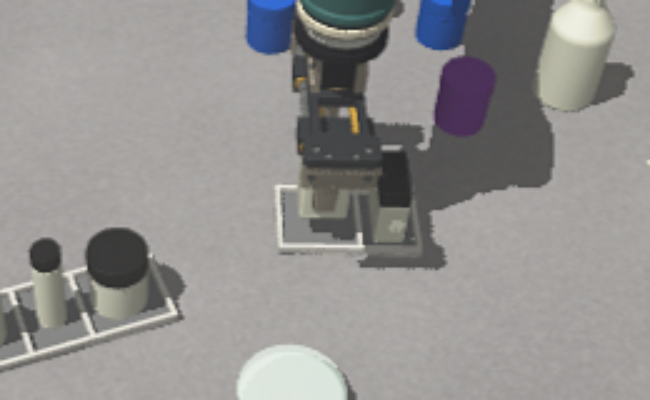

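The slide box stands in the narrow pocket (395,200), and the square bottle hangs over the wide one (325,205). Lower it.

>>> carry_out(plan=[[[0, 0, 15, 0, 0, 0, 0.3], [0, 0, 8, 0, 0, 0, 0.3], [0, 0, 1, 0, 0, 0, 0.3], [0, 0, 0, 0, 0, 0, 0.3]]])

```text
clock: 33.17
ee_pos: [610.9, 108.4, 115.1]
ee_rot: [0.823, 0.569, -0.0, 0.0]
contact_force: [0.3, 0.6, -1.0]
opening: 43.9
grip_force: 15.0
```

>>> carry_out(plan=[[[0, 0, 1, 0, 0, 0, 0.3], [0, 0, 0, 0, 0, 0, 0.3]]])

```text
clock: 33.42
ee_pos: [610.9, 108.5, 114.4]
ee_rot: [0.823, 0.569, 0.0, 0.0]
contact_force: [0.1, 0.0, -1.4]
opening: 43.8
grip_force: 15.0
```

>>> carry_out(plan=[[[0, 0, 1, 0, 0, 0, 0.3], [0, 0, 0, 0, 0, 0, 0.3]]])

```text
clock: 33.67
ee_pos: [611.0, 108.6, 113.6]
ee_rot: [0.823, 0.569, 0.0, -0.0]
contact_force: [-0.8, 0.8, 2.3]
opening: 43.8
grip_force: 15.0
```

>>> carry_out(plan=[[[0, 0, 0.5, 0, 0, 0, 0.3], [0, 0, 0, 0, 0, 0, 0.53], [0, 0, 0, 0, 0, 0, 0.6], [0, 0, 0, 0, 0, 0, 0.75], [0, 0, -20, 0, 0, 0, 0.75]]])

```text
clock: 34.3
ee_pos: [609.9, 108.4, 132.0]
ee_rot: [0.823, 0.569, -0.002, -0.0]
contact_force: [0.2, 0.1, 0.0]
opening: 68.9
grip_force: 0.0
```

>>> carry_out(plan=[[[0, 0, -45, 0, 0, 0, 0.75], [0, 0, -50, 0, 0, 0, 0.75], [0, -50, -20, 0, 0, 0, 0.75], [0, -50, 0, 0, 0, 0, 0.75], [0, -50, 0, 0, 0, 0, 0.75]]])

```text
clock: 34.92
ee_pos: [469.4, 161.9, 249.0]
ee_rot: [0.823, 0.568, 0.001, -0.0]
contact_force: [-0.4, 1.1, 0.3]
opening: 68.9
grip_force: 0.0
```

>>> carry_out(plan=[[[0, 0, 0, 0, 0, 0, 0.75], [0, 0, 0, 0, 0, 0, 0.75]]])

```text
clock: 35.17
ee_pos: [471.4, 161.6, 248.9]
ee_rot: [0.823, 0.569, 0.001, 0.0]
contact_force: [-0.4, 0.2, -0.1]
opening: 68.8
grip_force: 0.0
```

Run:
```python
from h import *
a=cam('scene')['frame'][110:320,120:450,::-1]; b=cam('top')['frame'][100:320,60:480,::-1]
cv2.imwrite('pics/f1.png',cv2.resize(a,None,fx=2.4,fy=2.4)); cv2.imwrite('pics/f2.png',cv2.resize(b,None,fx=1.9,fy=1.9))
```

```text
(no output)
```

View pics/f1.png

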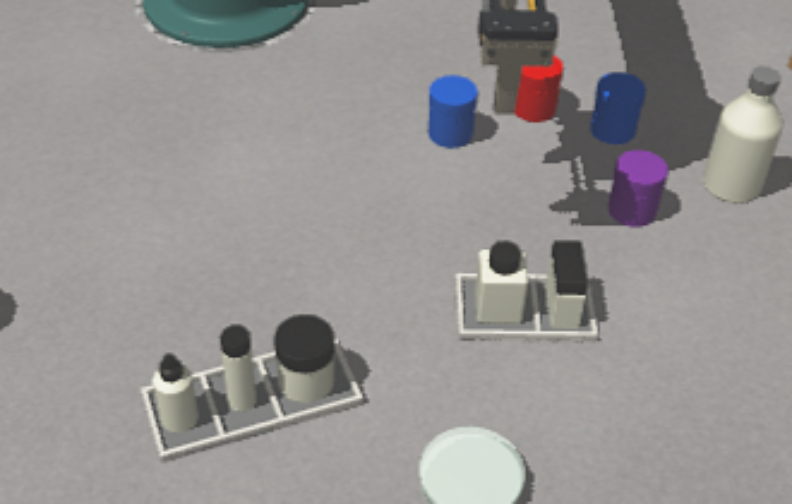

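View pics/f2.png

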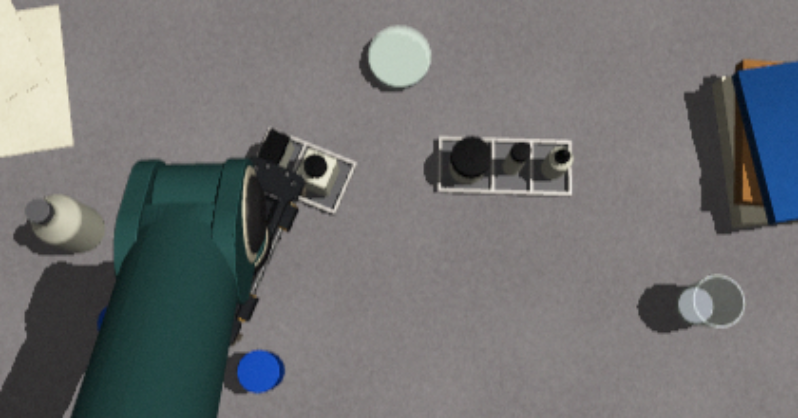

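In the scene view all five stand upright in their pockets: dropper (175,395), vial (238,370), jar (305,355), square (502,285), slide box (568,285). The top view shows the same, and the beaker (718,301), wash bottle (65,222) and petri dish (399,57) have not been moved.

```bash
python3 -c "
from bench import job; print(job.finish_job())"
```

```text
the job is handed in; nothing more can be done
None
```

Both kits are made up and handed in at about 35 s of the 120 s: the final pictures show all five containers upright in their own pockets, with the beaker, wash bottle and petri dish left where they were.

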